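# Slide the top heat-spreader plate off the pile into the drilling jig

### The arm

A 7-joint arm with a two-finger parallel gripper is mounted at the origin on the work surface. World frame = base frame: x ahead of the robot, y to its left, z up, the work surface at z = 0. Lengths are in m, angles in rad, forces in N, time in s.
With the tool pointing down it reaches from about 0.4 to 0.85 m from the base axis. Payload 10.4 kg.
Tool frame: the origin (TCP) lies at the very end of the fingers, on their centre line; the grasp point (between the pads) lies 19 mm behind it; z points along the fingers, y is the line along which they close (so a half turn about z gives the same grasp; the last joint's range is limited). The gripper opens to 85 mm and grips with 20 to 120 N. Pads are 22 mm wide; open, the fingers measure 114 mm over their backs; the gripper's body (76 mm by 85 mm) begins 54 mm behind the grasp point. The pads swing forward as they close: fully open they stand 13 mm farther back than shut.
Start: joints at [1.252, 0.332, -0.065, 1.46, 0.022, 1.35, -0.088], TCP at [0.182, -0.598, 0.211] pointing down, gripper open.
Joint ranges: [-2.6, 2.6], [-0.5, 2.12], [-1.47, 1.34], [0.16, 2.42], [-1.27, 4.41], [0.06, 2.06], [-2.6, 2.6]. Speed limits (rad/s): [2.22, 2.22, 2.79, 2.79, 3.14, 3.14, 3.14].

### API

Orientations are given as a unit quaternion [x, y, z, w].
In Python, from workcell import manip gives the robot as it stands.
- The arm moves only by the shell command python3 -m jog [FORCE], which reads ROWS from standard input. ROWS is a JSON object whose key "motion" holds a list of rows, 1 to 20 of them, each of 7 numbers: a rotation vector rx, ry, rz in a scale on which 1.0 is 2 pi rad, then dx, dy, dz in parts of the range, where 1.0 means 80 cm, then the opening from 0.0 (shut) to 1.0 (fully open); each row is the pose to reach, as a shift and turn from the pose commanded when the command began, along the tool's axes at that moment; what a row does not reach only later rows make up. A row lasts 1/8 s, in which the tool goes at most 0.0625 m and 0.188 rad, less where a joint would pass 70% of its speed; a pose out of reach is approached as far as the arm can. The fingers move at their own pace and stop on an object; FORCE is the grip in N (left out, the last holds). Time passes only in rows, so rows that do not move let the fingers close. It prints the time, the measured TCP pose, the force, the opening and the grip force at its end. Shift and turn numbers lie between -1 and 1, and a call with a number outside is refused. Input that does not fit is refused with a message, and nothing moves.
- manip.get_obs(): the state, without advancing time (a new reading comes with each control period).
- manip.camera(name): name is "scene" or "top" or "wrist"; returns the picture (480x640x3 uint8, blue, green, red); there is no depth.
- manip.calibration(name): a dict with "fx", "fy", "cx", "cy" (pixels), "k1" (the pictures are not rectified: a ray, as slopes to the right and down, at radius r is drawn at 1 + k1 r^2 times it, then the intrinsics apply), "world_from_camera" (4x4, takes a point from camera to world coordinates); the wrist camera has in their place "tool_from_camera" (4x4, takes a point from camera to tool coordinates, whose origin is the TCP and whose axes are the flange's). Camera axes: x right, y up, looking along -z (the intrinsics and any distortion apply to the point x, -y, -z); pixel columns grow to the right and rows downward; lengths in m; the calibration is good to about 2 mm. A picture is of the moment at which its call begins: read the wrist's pose just before it. calibration takes no time and is no camera call.
- manip.hand_in(): hands the job in; it is judged then, once.
Trained networks look in the newest picture that a camera, given by its name, has taken for a name from the list of things; names that differ only in an ending like _2 or _b are one class to them, and where a whole thing is asked for, a point or a joint stands for the part that bears it (a point fixed in the world has none). Each returns a list of dicts, best first, with "confidence" (0 to 1); they miss things now and then, are a little off and sometimes report something else, mostly with a low value. They report only what shows in the picture. A call takes as long as a camera call. They do not tell look-alikes from the thing itself.
- manip.outline_of(camera, thing): "mask" (480x640 bool, what is visible of it) and "bbox" ([left, top, right, bottom] in pixels, round what is visible of it).
The state is a dict: "clock": time; "joint_pos": joint angles; "joint_velocities": joint speeds; "tau": joint torques, N m; "position": TCP position; "ee_rot": TCP orientation; "ft_force": force on the tool from outside, world axes, zero at the start; "torque": the same for the moment, N m; "grip_width": opening from 0.0 (shut) to 1.0 (fully open); "grasp_force": force on a finger pad.
Only numpy, scipy, OpenCV 4.12 (cv2) and the standard library are available. Lean on these libraries where they do the work, as an engineer would, in place of code of your own. Each camera call takes 0.05 s, during which the arm holds its last target. There are 200 camera calls.

### The job

Slide the top copper plate off the pile in the blue magazine across onto the neighbouring drilling jig, without lifting it, then slide it flush against the jig's yellow fence, between the two red marks. Press firmly enough to carry it but never with more than about 18 N, as the plates mark easily, and leave the other plates of the pile and everything else on the bench where they are.

Things in the scene. Friction and masses are not known exactly. Their poses are not given: they have to be found in the camera images.
- top_plate: top one of four like bare copper plates, 100 (x) by 110 (y) by 6 mm, 0.46 to 0.67 kg, too wide to grip. Origin: centre of its underside (38 mm above the magazine's origin), z up. Starts skewed up to 0.05 rad and off-centre up to 4 mm. Closed fingertips pressed on its top with 8 to 11 N carry it (spread ones give and slip): friction 0.2 metal on metal, fingers about twice that.
- plate_2: plate number 2 of the pile from the top, same size and origin, underside 32 mm above the magazine's origin; must stay (within 6 mm)
- plate_3: plate number 3 of the pile from the top, same size and origin, underside 26 mm above the magazine's origin; must stay (within 6 mm)
- plate_4: plate number 4 of the pile from the top, same size and origin, underside 20 mm above the magazine's origin; must stay (within 6 mm)
- magazine: blue fixed magazine holding the pile: floor 130 (x) by 104 (y) mm; a rail along each x side, 106 mm apart, lower than the top plate's underside; open at both y ends. Origin: 20 mm below its floor, which is let 0 to 6 mm into the bench, so the heights vary. Jig at one y end, heat sink at the other, either way round, axes parallel to the magazine's.
- jig: fixed dark steel jig at one y end of the magazine: flat bed x -82 to +78, y -65 to +65 mm in its frame, 35.5 mm above its origin; 1 to 2.5 mm (varies) below the top plate's first underside, 10 to 20 mm from the pile. Yellow fence on its +x side: face at x = +78, 16 thick, 12 above the bed; red marks at y = -62 and +62. Seated plate's origin: x = +28, y -7 to +7 mm.
- jig_seat (a point): foot of the yellow fence's face, at the bed's top, midway between the red marks (x = 78, y = 0, z = 35.5 mm in the jig's frame)
- heatsink: fixed black finned heat sink, 120 (x) by 140 (y) by 50 mm, at the magazine's other y end, its top 6 mm higher than the top plate's top, only some 5 to 16 mm from the pile. Origin: centre of its underside
- multimeter: loose red multimeter, 150 by 75 by 34 mm, bystander; origin: centre of its underside
- screwdriver: loose screwdriver lying on the bench, bystander
- flux_jar: loose jar, 48 mm wide, 60 mm high, bystander; origin: centre of its underside
- screw_tray: loose blue screw tray, 110 by 80 by 35 mm, bystander; origin: centre of its underside
- pen_cup: loose white cup, 72 mm wide, 90 mm high, bystander; origin: centre of its underside
- wrench: loose wrench lying on the bench, bystander
Things that resemble listed ones, but are neither listed nor needed, are in the scene too. Leave any turquoise look-alike of the top_plate alone.

How it is judged:
By the outcome, as a careful person would: the job done as asked, in the order asked, and still so for the second after the job is handed in, with the robot touching nothing.
It also fails if it takes over 67 s, if anything falls off the work surface, if the arm or the gripper's body presses on something with over 40 N, if the wrist force passes 120 N, or if a joint passes its speed limit or range.

## Working session

There is one attempt and no reset: what is moved stays moved. The work goes in short steps, Python scripts to look and compute and a shell command to move; the robot and the scene stay as the last step left them, time stands still between calls to the robot, and variables do not carry over. Pictures are saved under pics/ and viewed, at most 12 in all, crops included, and the job is handed in when it is done.

```bash
mkdir -p pics; ls; python3 - <<'E'
from workcell import manip
import cv2,numpy as np
o=manip.get_obs();print({k:np.round(v,3) for k,v in o.items()})
for n in("scene","top"):
    cv2.imwrite(f"pics/{n}0.png",manip.camera(n))
    c=manip.calibration(n);print(n,{k:np.round(v,4) for k,v in c.items()})
    for t in("top_plate","jig","magazine","heatsink"):
        for r in manip.outline_of(n,t)[:3]:print(n,t,r["confidence"],r["bbox"])
print(manip.calibration("wrist"))
E
```

```text
pics
{'clock': np.float64(0.0), 'joint_pos': array([ 1.252,  0.333, -0.065,  1.461,  0.022,  1.35 , -0.089]), 'joint_velocities': array([0.   , 0.001, 0.001, 0.   , 0.002, 0.   , 0.002]), 'tau': array([-0.0000e+00, -6.2545e+01,  4.9000e-02, -3.9160e+01,  1.6000e-02,
        1.0000e-02,  0.0000e+00]), 'position': array([ 0.182, -0.597,  0.21 ]), 'ee_rot': array([ 0.989,  0.147, -0.   , -0.001]), 'ft_force': array([-0.187, -0.831, -0.236]), 'torque': array([ 0.017, -0.02 , -0.008]), 'grasp_force': np.float64(0.0), 'grip_width': np.float64(1.0)}
scene {'fx': np.float64(479.5389), 'fy': np.float64(479.5389), 'cx': np.float64(315.2073), 'cy': np.float64(236.4163), 'k1': np.float64(0.0187), 'world_from_camera': array([[ 0.5364, -0.4927,  0.6852,  1.3156],
       [ 0.8439,  0.3016, -0.4437, -0.4986],
       [ 0.0119,  0.8163,  0.5776,  0.6987],
       [ 0.    ,  0.    ,  0.    ,  1.    ]])}
scene top_plate 0.95 [334.4, 287.6, 398.4, 326.7]
scene top_plate 0.7 [294.7, 224.2, 351.9, 258.0]
scene top_plate 0.6 [224.3, 214.8, 275.4, 237.3]
scene jig 0.58 [336.0, 208.2, 414.6, 265.5]
scene magaz
[... 499 characters left out ...]
[308.2, 273.4, 357.7, 327.3]
top jig 0.8 [217.6, 182.2, 278.0, 254.2]
top magazine 0.72 [273.8, 201.1, 316.5, 253.1]
top magazine 0.16 [145.3, 284.6, 190.9, 345.4]
top heatsink 0.55 [316.9, 212.3, 371.7, 258.5]
{'fx': 389.3541108567337, 'fy': 389.3541108567337, 'cx': 325.7743380625409, 'cy': 245.853416124083, 'k1': -0.01132771849691566, 'tool_from_camera': array([[ 1.00886094e-03,  9.46436595e-01,  3.22888145e-01,
         8.28999703e-02],
       [ 9.99999461e-01, -8.75849627e-04, -5.57234003e-04,
        -1.68135563e-05],
       [-2.44585191e-04,  3.22888533e-01, -9.46436969e-01,
        -1.62255458e-01],
       [ 0.00000000e+00,  0.00000000e+00,  0.00000000e+00,
         1.00000000e+00]])}
```

View pics/top0.png

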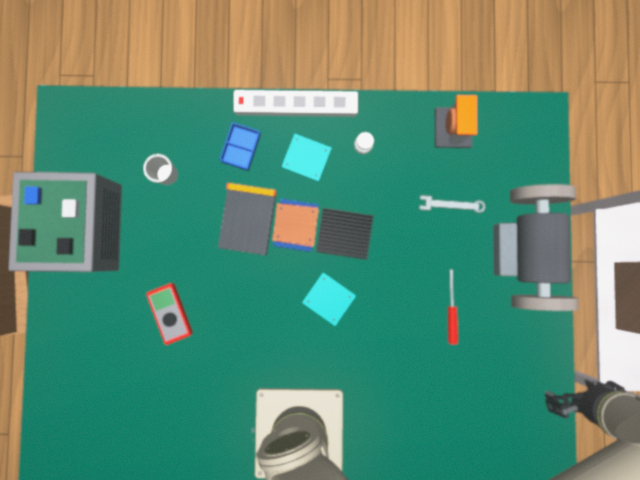

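View pics/scene0.png

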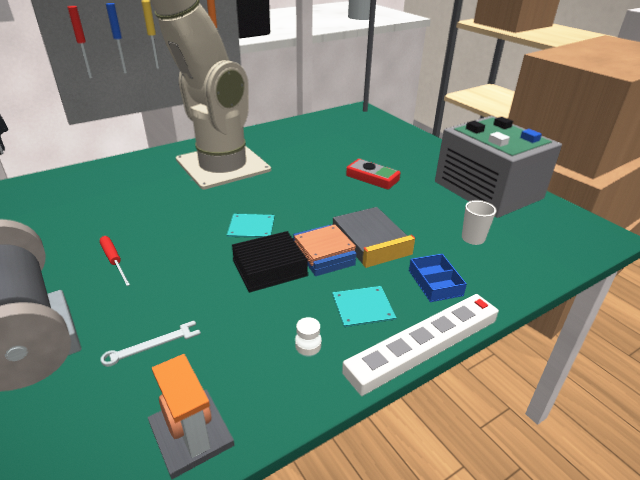

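The top view shows the copper pile at about (296,225), with the jig to its left (+y) at (248,218) and the yellow fence on its far (+x) side at (250,188). The heat sink is to the right at (345,233). The turquoise look-alikes are at (306,157) and (329,298). The scene view agrees.

```bash
cat > h.py <<'E'
from workcell import manip
import cv2,numpy as np
from scipy.spatial.transform import Rotation as R
def pose():
    o=manip.get_obs();T=np.eye(4);T[:3,:3]=R.from_quat(o["ee_rot"]).as_matrix();T[:3,3]=o["position"];return T
def cam(n):
    T=pose();im=manip.camera(n);c=manip.calibration(n)
    return im,c,(T@c["tool_from_camera"] if n=="wrist" else c["world_from_camera"])
def toworld(px,z,c,W):
    px=np.atleast_2d(px).astype(float)
    K=np.array([[c["fx"],0,c["cx"]],[0,c["fy"],c["cy"]],[0,0,1]])
    u=cv2.undistortPoints(px[:,None],K,np.array([c["k1"],0,0,0,0]))[:,0]
    d=np.c_[u[:,0],-u[:,1],-np.ones(len(u))]@W[:3,:3].T
    return W[:3,3]+d*((z-W[2,3])/d[:,2])[:,None]
def blob(im,lo,hi):
    m=cv2.inRange(cv2.cvtColor(im,cv2.COLOR_BGR2HSV),lo,hi)
    n,l,s,_=cv2.connectedComponentsWithStats(m)
    out=[]
    for i in np.argsort(-s[1:,4])[:3]+1:
        c,_=cv2.findContours((l==i).astype(np.uint8),cv2.RETR_EXTERNAL,cv2.CHAIN_APPROX_NONE)
        out.append((s[i],max(c,key=len)[:,0]))
    return out
def rect(p):
    (c,s,a)=cv2.minAreaRect((p[:,:2]*1000).astype(np.float32));return np.round(c,1),np.round(s,1),round(a,2)
E
python3 - <<'E'
from h import *
im,c,W=cam("top")
for nm,lo,hi,z in(("cu",(5,90,120),(17,255,255),.061),("yel",(18,140,120),(30,255,255),.07)):
    for s,p in blob(im,lo,hi):
        if s[4]>60:print(nm,s,*rect(toworld(p,z,c,W)))
E
```

```text
cu [    0     0   640   208 67062] [892.6 -50.5] [ 563.1 1731.3] 0.98
cu [   0  271   27  209 3762] [165.1 745.8] [ 62.5 528. ] 89.9
cu [ 572  212   25  166 3288] [ 386.4 -745.4] [ 55.2 430.6] 89.92
yel [458  97  18  36 586] [ 858.6 -438. ] [95.5 44.6] 1.43
yel [228 183  46  13 271] [651. 134.] [120.  16.] 81.88
```

The rows are not in the units I measure in: shifts go in shares of 80 cm and turns go in shares of 2 pi rad. I convert before sending: 0.543 m is 0.6788, -0.523 m is -0.6538, 0.437 rad is 0.0696.

```bash
echo '{"motion":[[0, 0, 0.0696, 0.6788, -0.6538, 0, 0], [0, 0, 0.0696, 0.6788, -0.6538, 0, 0], [0, 0, 0.0696, 0.6788, -0.6538, 0, 0], [0, 0, 0.0696, 0.6788, -0.6538, 0, 0], [0, 0, 0.0696, 0.6788, -0.6538, 0, 0], [0, 0, 0.0696, 0.6788, -0.6538, 0, 0], [0, 0, 0.0696, 0.6788, -0.6538, 0, 0], [0, 0, 0.0696, 0.6788, -0.6538, 0, 0], [0, 0, 0.0696, 0.6788, -0.6538, 0, 0], [0, 0, 0.0696, 0.6788, -0.6538, 0, 0], [0, 0, 0.0696, 0.6788, -0.6538, 0, 0], [0, 0, 0.0696, 0.6788, -0.6538, 0, 0], [0, 0, 0.0696, 0.6788, -0.6538, 0, 0], [0, 0, 0.0696, 0.6788, -0.6538, 0, 0], [0, 0, 0.0696, 0.6788, -0.6538, 0, 0], [0, 0, 0.0696, 0.6788, -0.6538, 0, 0], [0, 0, 0.0696, 0.6788, -0.6538, 0, 0], [0, 0, 0.0696, 0.6788, -0.6538, 0, 0], [0, 0, 0.0696, 0.6788, -0.6538, 0, 0]]}' | python3 -m jog 40
python3 - <<'E'
from h import *
im,c,W=cam("wrist");cv2.imwrite("pics/w1.png",im)
o=manip.get_obs();print(o["joint_pos"].round(2),o["ft_force"].round(2))
for t in("top_plate","jig","magazine","heatsink"):
    for r in manip.outline_of("wrist",t)[:2]:
        p=np.argwhere(r["mask"])[:,::-1];print(t,r["confidence"],r["bbox"],*rect(toworld(p,.042,c,W)))
E
```

```text
clock: 2.92
position: [0.5492, 0.0606, 0.2113]
ee_rot: [0.998, -0.071, 0.0, 0.0]
ft_force: [1.0, 0.6, -0.5]
grip_width: 0.003
grasp_force: 0.0
[ 0.4   0.24 -0.68  1.63  0.15  1.33 -2.02] [-0.33  0.06  0.27]
top_plate 0.97 [409.4, 295.3, 539.2, 409.8] [388.1 -65. ] [102.8  92.3] 55.32
top_plate 0.8 [303.9, 2.0, 432.9, 28.8] [696.3   6.2] [96.7 19.3] 82.05
jig 0.92 [126.1, 88.5, 300.3, 289.3] [576.1 147.4] [136.1 172.5] 81.97
magazine 0.81 [315.9, 116.6, 443.1, 261.0] [561.2  16.2] [101.5 125.7] 81.97
heatsink 0.73 [435.2, 124.3, 635.9, 264.1] [ 537.8 -114.3] [157.6 122.1] 82.15
```

View pics/w1.png

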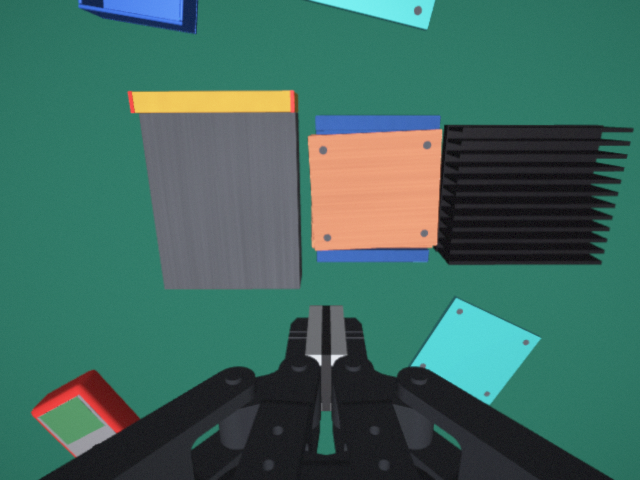

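The wrist view shows the copper plate with corners (308,135), (441,129), (438,245), (312,251). The bed spans (141,112) to (299,289), the yellow fence is at y≈102 with red marks at x≈131 and 293, and the heat sink is to the right. The layout matches the top view, so I'll measure accurately now.

```bash
cat >> h.py <<'E'
def find(im,lo,hi,near):
    m=cv2.inRange(cv2.cvtColor(im,cv2.COLOR_BGR2HSV),lo,hi)
    m=cv2.morphologyEx(m,cv2.MORPH_CLOSE,np.ones((9,9)))
    n,l=cv2.connectedComponents(m);i=l[near[1],near[0]];assert i>0
    c,_=cv2.findContours((l==i).astype(np.uint8),cv2.RETR_EXTERNAL,cv2.CHAIN_APPROX_NONE)
    return max(c,key=len)[:,0]
CU=((3,80,100),(16,255,255));YE=((19,120,120),(32,255,255))
E
python3 - <<'E'
from h import *
im,c,W=cam("wrist")
cu=find(im,*CU,(375,190));ye=find(im,*YE,(215,102))
for z in (.035,.038,.041,.044,.05):
    print(z,"cu",*rect(toworld(cu,z,c,W)),"ye",*rect(toworld(ye,z+.006,c,W)))
    e=toworld([[112+30,112],[299,112],[164,289],[299,289]],z-.008,c,W)[:,:2];print("bed",np.linalg.norm(e[3]-e[2]),np.linalg.norm(e[3]-e[1]),e.round(4).tolist())
E
```

```text
0.035 cu [559.9  15. ] [114.9 104.2] 83.54 ye [653.  138.6] [125.4  15.9] 81.83
bed 0.1321898269210004 0.1637276150216614 [[0.6542, 0.2022], [0.6354, 0.071], [0.4922, 0.2283], [0.4738, 0.0974]]
0.038 cu [560.5  15.3] [113.8 103.3] 83.54 ye [652.8 137.8] [124.2  15.8] 81.83
bed 0.13104515127071278 0.16230984318126876 [[0.654, 0.2009], [0.6353, 0.0708], [0.4934, 0.2268], [0.4752, 0.097]]
0.041 cu [561.2  15.6] [112.8 102.3] 83.54 ye [652.6 137. ] [123.1  15.6] 81.83
bed 0.12990047562042512 0.16089207134087613 [[0.6538, 0.1996], [0.6353, 0.0706], [0.4946, 0.2252], [0.4765, 0.0966]]
0.044 cu [561.8  15.9] [111.8 101.4] 83.54 ye [652.4 136.2] [122.   15.5] 81.83
bed 0.12875579997013747 0.15947429950048359 [[0.6536, 0.1983], [0.6353, 0.0704], [0.4958, 0.2237], [0.4779, 0.0962]]
0.05 cu [563.1  16.5] [109.8  99.6] 83.54 ye [652.  134.6] [119.7  15.2] 81.83
bed 0.1264664486695622 0.15663875581969838 [[0.6532, 0.1956], [0.6352, 0.0701], [0.4982, 0.2206], [0.4806, 0.0953]]
```

Scaled: 0.156 m is 0.195, 0.14 m is 0.175.

```bash
echo '{"motion":[[0, 0, 0, 0.0231, 0.0533, 0.0625, 0], [0, 0, 0, 0.0231, 0.0533, 0.125, 0], [0, 0, 0, 0.0231, 0.0533, 0.175, 0], [0, 0, 0, 0.0231, 0.0533, 0.195, 0], [0, 0, 0, 0.0231, 0.0533, 0.195, 0], [0, 0, 0, 0.0231, 0.0533, 0.195, 0]]}' | python3 -m jog
echo '{"motion":[[0, 0, 0, 0, 0, 0.0025, 0], [0, 0, 0, 0, 0, 0.005, 0], [0, 0, 0, 0, 0, 0.0075, 0], [0, 0, 0, 0, 0, 0.0088, 0], [0, 0, 0, 0, 0, 0.0088, 0]]}' | python3 -m jog
```

```text
clock: 3.98
position: [0.5627, 0.0162, 0.057]
ee_rot: [0.998, -0.07, 0.001, -0.0]
ft_force: [0.3, -0.0, 0.3]
grip_width: -0.001
grasp_force: 0.0
clock: 4.6
position: [0.5614, 0.0159, 0.0481]
ee_rot: [0.998, -0.071, -0.0, 0.0]
ft_force: [0.8, 0.7, -0.2]
grip_width: 0.001
grasp_force: 0.0
```

Scaled: 0.002 m is 0.0025, 0.001 m is 0.0013.

```bash
echo '{"motion":[[0, 0, 0, 0, 0, 0.0013, 0], [0, 0, 0, 0, 0, 0.0025, 0], [0, 0, 0, 0, 0, 0.0025, 0]]}' | python3 -m jog; echo '{"motion":[[0, 0, 0, 0, 0, 0.0013, 0], [0, 0, 0, 0, 0, 0.0013, 0]]}' | python3 -m jog; echo '{"motion":[[0, 0, 0, 0, 0, 0.0013, 0], [0, 0, 0, 0, 0, 0.0013, 0]]}' | python3 -m jog
```

```text
clock: 4.97
position: [0.5614, 0.0159, 0.0461]
ee_rot: [0.998, -0.071, -0.0, 0.0]
ft_force: [0.0, -0.1, -0.2]
grip_width: 0.0
grasp_force: 0.0
clock: 5.22
position: [0.5615, 0.0159, 0.0451]
ee_rot: [0.998, -0.071, -0.0, 0.0]
ft_force: [-0.2, -0.6, 0.1]
grip_width: 0.001
grasp_force: 0.0
clock: 5.48
position: [0.5614, 0.0159, 0.0441]
ee_rot: [0.998, -0.071, -0.0, 0.0]
ft_force: [0.1, 0.1, -0.2]
grip_width: -0.004
grasp_force: 0.0
```

Scaled: 0.001 m is 0.0013.

```bash
for i in 1; do echo '{"motion":[[0, 0, 0, 0, 0, 0.0013, 0], [0, 0, 0, 0, 0, 0.0013, 0]]}' | python3 -m jog; done; echo '{"motion":[[0, 0, 0, 0, 0, 0.0006, 0], [0, 0, 0, 0, 0, 0.0006, 0]]}' | python3 -m jog;  echo '{"motion":[[0, 0, 0, 0, 0, 0.0006, 0], [0, 0, 0, 0, 0, 0.0006, 0]]}' | python3 -m jog
```

```text
clock: 5.72
position: [0.5614, 0.0159, 0.0431]
ee_rot: [0.998, -0.071, -0.0, 0.0]
ft_force: [0.2, -0.1, 0.8]
grip_width: -0.0
grasp_force: 0.0
clock: 5.98
position: [0.5615, 0.0159, 0.0427]
ee_rot: [0.998, -0.071, -0.0, 0.0]
ft_force: [0.9, 0.6, 0.9]
grip_width: -0.0
grasp_force: 0.0
clock: 6.22
position: [0.5615, 0.0159, 0.0422]
ee_rot: [0.998, -0.071, -0.0, 0.0]
ft_force: [0.3, -1.1, 0.1]
grip_width: -0.001
grasp_force: 0.0
```

Scaled: 0.0005 m is 0.0006.

```bash
for i in 1; do echo '{"motion":[[0, 0, 0, 0, 0, 0.0006, 0], [0, 0, 0, 0, 0, 0.0006, 0]]}' | python3 -m jog; done; echo '{"motion":[[0, 0, 0, 0, 0, 0.0006, 0], [0, 0, 0, 0, 0, 0.0006, 0]]}' | python3 -m jog;  echo '{"motion":[[0, 0, 0, 0, 0, 0.0006, 0], [0, 0, 0, 0, 0, 0.0006, 0]]}' | python3 -m jog
```

```text
clock: 6.48
position: [0.5615, 0.0159, 0.0417]
ee_rot: [0.998, -0.071, -0.0, 0.0]
ft_force: [-0.4, -0.1, -0.6]
grip_width: -0.002
grasp_force: 0.0
clock: 6.72
position: [0.5615, 0.0159, 0.0412]
ee_rot: [0.998, -0.071, -0.0, 0.0]
ft_force: [-0.3, -0.5, 0.2]
grip_width: 0.002
grasp_force: 0.0
clock: 6.98
position: [0.5615, 0.0159, 0.0407]
ee_rot: [0.998, -0.071, 0.0, 0.0]
ft_force: [-0.1, -0.7, 0.5]
grip_width: 0.002
grasp_force: 0.0
```

Scaled: 0.0005 m is 0.0006.

```bash
for i in 1; do echo '{"motion":[[0, 0, 0, 0, 0, 0.0006, 0], [0, 0, 0, 0, 0, 0.0006, 0]]}' | python3 -m jog; done; echo '{"motion":[[0, 0, 0, 0, 0, 0.0006, 0], [0, 0, 0, 0, 0, 0.0006, 0]]}' | python3 -m jog;  echo '{"motion":[[0, 0, 0, 0, 0, 0.0006, 0], [0, 0, 0, 0, 0, 0.0006, 0]]}' | python3 -m jog
```

```text
clock: 7.22
position: [0.5615, 0.0159, 0.0402]
ee_rot: [0.998, -0.071, -0.0, 0.0]
ft_force: [-0.0, 0.6, -0.1]
grip_width: 0.005
grasp_force: 0.0
clock: 7.48
position: [0.5615, 0.0159, 0.0397]
ee_rot: [0.998, -0.071, -0.0, 0.0]
ft_force: [-0.4, 0.3, -0.5]
grip_width: -0.003
grasp_force: 0.0
clock: 7.72
position: [0.5614, 0.0159, 0.0391]
ee_rot: [0.998, -0.071, -0.0, 0.0]
ft_force: [-0.7, -0.4, -0.3]
grip_width: -0.002
grasp_force: 0.0
```

Scaled: 0.0005 m is 0.0006.

```bash
for i in 1; do echo '{"motion":[[0, 0, 0, 0, 0, 0.0006, 0], [0, 0, 0, 0, 0, 0.0006, 0]]}' | python3 -m jog; done; echo '{"motion":[[0, 0, 0, 0, 0, 0.0006, 0], [0, 0, 0, 0, 0, 0.0006, 0]]}' | python3 -m jog;  echo '{"motion":[[0, 0, 0, 0, 0, 0.0006, 0], [0, 0, 0, 0, 0, 0.0006, 0]]}' | python3 -m jog
```

```text
clock: 7.98
position: [0.5615, 0.0159, 0.0387]
ee_rot: [0.998, -0.071, -0.0, 0.0]
ft_force: [-0.3, -0.6, 0.3]
grip_width: 0.004
grasp_force: 0.0
clock: 8.22
position: [0.5615, 0.0159, 0.0382]
ee_rot: [0.998, -0.071, -0.0, 0.0]
ft_force: [-0.3, -0.6, -0.3]
grip_width: -0.003
grasp_force: 0.0
clock: 8.48
position: [0.5615, 0.0159, 0.0377]
ee_rot: [0.998, -0.071, -0.0, 0.0]
ft_force: [-0.1, -0.7, 0.3]
grip_width: 0.002
grasp_force: 0.0
```

```bash
python3 - <<'E'
from h import *
im,c,W=cam("wrist");cv2.imwrite("pics/w2.png",im)
im=manip.camera("scene");cv2.imwrite("pics/s2.png",cv2.resize(im[190:310,220:440],None,fx=3.5,fy=3.5))
E
```

```text
(no output)
```

View pics/w2.png

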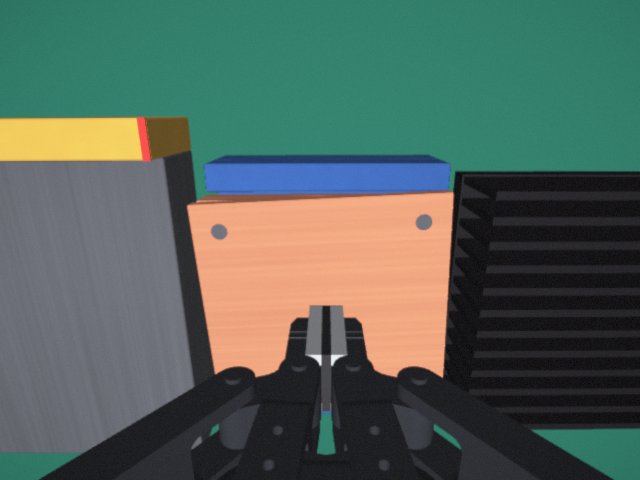

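View pics/s2.png

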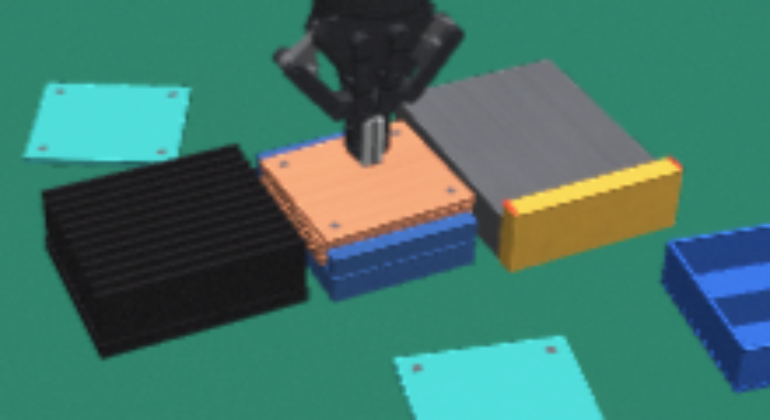

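The wrist picture has the far plate edge from (190,206) to (452,193), which puts its top within about 1–2 mm of the TCP height. The scene crop shows the fingertips just over the plate centre, so I'll keep creeping down.

Scaled: 0.0005 m is 0.0006.

```bash
for i in 1; do echo '{"motion":[[0, 0, 0, 0, 0, 0.0006, 0], [0, 0, 0, 0, 0, 0.0006, 0]]}' | python3 -m jog; done; echo '{"motion":[[0, 0, 0, 0, 0, 0.0006, 0], [0, 0, 0, 0, 0, 0.0006, 0]]}' | python3 -m jog;  echo '{"motion":[[0, 0, 0, 0, 0, 0.0006, 0], [0, 0, 0, 0, 0, 0.0006, 0]]}' | python3 -m jog
```

```text
clock: 8.82
position: [0.5615, 0.0159, 0.0372]
ee_rot: [0.998, -0.071, 0.0, 0.0]
ft_force: [-0.8, 0.0, 0.4]
grip_width: 0.001
grasp_force: 0.0
clock: 9.07
position: [0.5615, 0.0159, 0.0367]
ee_rot: [0.998, -0.071, 0.0, 0.0]
ft_force: [-0.4, -0.2, -0.0]
grip_width: -0.003
grasp_force: 0.0
clock: 9.32
position: [0.5614, 0.0159, 0.0361]
ee_rot: [0.998, -0.071, -0.0, 0.0]
ft_force: [0.3, -0.2, 0.5]
grip_width: -0.002
grasp_force: 0.0
```

Scaled: 0.0005 m is 0.0006.

```bash
for i in 1; do echo '{"motion":[[0, 0, 0, 0, 0, 0.0006, 0], [0, 0, 0, 0, 0, 0.0006, 0]]}' | python3 -m jog; done; echo '{"motion":[[0, 0, 0, 0, 0, 0.0006, 0], [0, 0, 0, 0, 0, 0.0006, 0]]}' | python3 -m jog;  echo '{"motion":[[0, 0, 0, 0, 0, 0.0006, 0], [0, 0, 0, 0, 0, 0.0006, 0]]}' | python3 -m jog; python3 - <<'E'
from h import *
im,c,W=cam("wrist");cv2.imwrite("pics/w3.png",im)
for z in(.03,.034,.038,.042):
  p=toworld([[190,206],[452,193]],z,c,W);print(z,np.linalg.norm(p[0]-p[1]))
E
```

```text
clock: 9.57
position: [0.5615, 0.0159, 0.0357]
ee_rot: [0.998, -0.071, 0.0, 0.0]
ft_force: [-0.0, 0.3, 0.3]
grip_width: 0.001
grasp_force: 0.0
clock: 9.82
position: [0.5615, 0.0159, 0.0352]
ee_rot: [0.998, -0.071, -0.0, 0.0]
ft_force: [0.6, -0.3, 1.2]
grip_width: -0.003
grasp_force: 0.0
clock: 10.07
position: [0.5614, 0.0159, 0.0346]
ee_rot: [0.998, -0.071, -0.0, 0.0]
ft_force: [-0.9, 0.3, -0.2]
grip_width: 0.004
grasp_force: 0.0
0.03 0.11435557825454541
0.034 0.11161483456551206
0.038 0.10887409087647872
0.042 0.10613334718744533
```

```bash
python3 - <<'E'
from h import *
from scipy.optimize import brentq
c=manip.calibration("wrist");T=c["tool_from_camera"]
for n in("w2","w3"):
    im=cv2.imread(f"pics/{n}.png")
    m=find(im,*CU,(320,250))
    L=[m[m[:,1]==r][:,0].min() for r in range(225,345)];Rr=[m[m[:,1]==r][:,0].max() for r in range(225,345)]
    a=np.polyfit(range(225,345),L,1);b=np.polyfit(range(225,345),Rr,1)
    # perpendicular-ish distance between left/right edges at plane tool z
    def w(z):
        p=toworld([[np.polyval(a,r)-.5,r] for r in(230,340)],z,c,T);q=toworld([[np.polyval(b,r)+.5,r] for r in(230,340)],z,c,T)
        d=(p[1]-p[0])[:2];d/=np.linalg.norm(d);v=(q.mean(0)-p.mean(0))[:2];e=q[1]-q[0]
        return abs(d[0]*v[1]-d[1]*v[0]),np.arctan2(d[1],d[0]),np.arctan2(e[1],e[0])
    print(n,[np.round(w(z),4) for z in(-.004,0,.004)],brentq(lambda z:w(z)[0]-.11,-.03,.03))
E
```

```text
w2 [array([0.111 , 3.0935, 3.091 ]), array([0.1138, 3.0935, 3.091 ]), array([0.1166, 3.0935, 3.091 ])] -0.005373435514041614
w3 [array([0.1131, 3.0923, 3.0918]), array([0.116 , 3.0923, 3.0918]), array([0.1188, 3.0923, 3.0918])] -0.00834902302813463
```

Scaled: 0.0005 m is 0.0006.

```bash
ok(){ tee -a log | awk '/posi/{print $4}/ft_f/{print; f=$4; gsub(/[\],]/,"",f); exit (f>2.5||f<-2.5)}'; }
echo '{"motion":[[0, 0, 0, 0, 0, 0.0006, 0], [0, 0, 0, 0, 0, 0.0006, 0]]}' | python3 -m jog | ok && echo '{"motion":[[0, 0, 0, 0, 0, 0.0006, 0], [0, 0, 0, 0, 0, 0.0006, 0]]}' | python3 -m jog | ok && echo '{"motion":[[0, 0, 0, 0, 0, 0.0006, 0], [0, 0, 0, 0, 0, 0.0006, 0]]}' | python3 -m jog | ok && echo '{"motion":[[0, 0, 0, 0, 0, 0.0006, 0], [0, 0, 0, 0, 0, 0.0006, 0]]}' | python3 -m jog | ok && echo '{"motion":[[0, 0, 0, 0, 0, 0.0006, 0], [0, 0, 0, 0, 0, 0.0006, 0]]}' | python3 -m jog | ok && echo '{"motion":[[0, 0, 0, 0, 0, 0.0006, 0], [0, 0, 0, 0, 0, 0.0006, 0]]}' | python3 -m jog | ok
python3 - <<'E'
from h import *
im=manip.camera("scene");c=manip.calibration("scene");W=c["world_from_camera"];p=np.r_[manip.get_obs()["position"],1]
for z in(p[2],p[2]+.006):
  p[2]=z;q=np.linalg.inv(W)@p;print(c["cx"]-c["fx"]*q[0]/q[2],c["cy"]+c["fy"]*q[1]/q[2])
cv2.imwrite("pics/s3.png",cv2.resize(im[205:275,280:380],None,fx=8,fy=8,interpolation=cv2.INTER_CUBIC))
E
```

```text
0.0342]
ft_force: [-0.5, 0.4, -0.8]
324.4504488709676 243.0902997865392
324.5093709210371 241.02390208967358
```

View pics/s3.png

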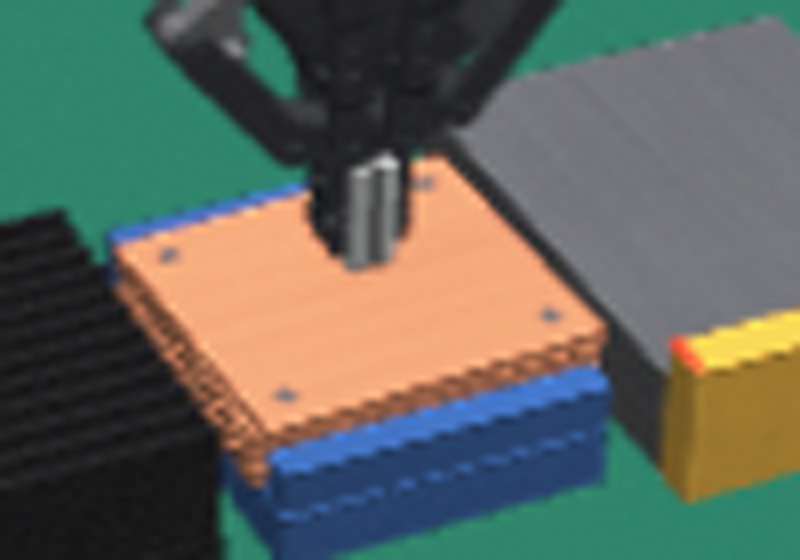

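The scene crop shows the closed tips at about (326,238.5) px, still above the plate centre. The reported TCP would be at (324.5,243), so the tips sit some way behind it. I'll keep going down on a force guard.

```bash
ok(){ tr -d '[],' | awk '/posi/{z=$4}/ft_f/{f=$4+0; print z,$2,$3,f; exit !(f<2.5&&f>-2.5)}'; }
echo '{"motion":[[0, 0, 0, 0, 0, 0.0009, 0], [0, 0, 0, 0, 0, 0.0009, 0]]}' | python3 -m jog | ok && echo '{"motion":[[0, 0, 0, 0, 0, 0.0009, 0], [0, 0, 0, 0, 0, 0.0009, 0]]}' | python3 -m jog | ok && echo '{"motion":[[0, 0, 0, 0, 0, 0.0009, 0], [0, 0, 0, 0, 0, 0.0009, 0]]}' | python3 -m jog | ok && echo '{"motion":[[0, 0, 0, 0, 0, 0.0009, 0], [0, 0, 0, 0, 0, 0.0009, 0]]}' | python3 -m jog | ok && echo '{"motion":[[0, 0, 0, 0, 0, 0.0009, 0], [0, 0, 0, 0, 0, 0.0009, 0]]}' | python3 -m jog | ok && echo '{"motion":[[0, 0, 0, 0, 0, 0.0009, 0], [0, 0, 0, 0, 0, 0.0009, 0]]}' | python3 -m jog | ok && echo '{"motion":[[0, 0, 0, 0, 0, 0.0009, 0], [0, 0, 0, 0, 0, 0.0009, 0]]}' | python3 -m jog | ok && echo '{"motion":[[0, 0, 0, 0, 0, 0.0009, 0], [0, 0, 0, 0, 0, 0.0009, 0]]}' | python3 -m jog | ok && echo '{"motion":[[0, 0, 0, 0, 0, 0.0009, 0], [0, 0, 0, 0, 0, 0.0009, 0]]}' | python3 -m jog | ok && echo '{"motion":[[0, 0, 0, 0, 0, 0.0009, 0], [0, 0, 0, 0, 0, 0.0009, 0]]}' | python3 -m jog | ok
```

```text
0.0334 -0.7 -0.1 0.6
0.0328 0.5 -0.9 0.1
0.032 -0.6 -0.6 -0.5
0.0313 -0.1 1.0 0.1
0.0306 -0.5 -0.1 0.3
0.0299 0.2 -0.5 -0.3
0.0292 0.4 0.2 0.2
0.0285 0.5 0.3 0.7
0.0278 -0.3 0.2 -0.1
0.0271 -0.3 -0.2 -0.5
```

Scaled: 0.0007 m is 0.0009.

```bash
ok(){ tr -d '[],' | awk '/posi/{z=$4}/ft_f/{f=$4+0; print z,$2,$3,f; exit !(f<2.5&&f>-2.5)}'; }
echo '{"motion":[[0, 0, 0, 0, 0, 0.0009, 0], [0, 0, 0, 0, 0, 0.0009, 0]]}' | python3 -m jog | ok && echo '{"motion":[[0, 0, 0, 0, 0, 0.0009, 0], [0, 0, 0, 0, 0, 0.0009, 0]]}' | python3 -m jog | ok && echo '{"motion":[[0, 0, 0, 0, 0, 0.0009, 0], [0, 0, 0, 0, 0, 0.0009, 0]]}' | python3 -m jog | ok && echo '{"motion":[[0, 0, 0, 0, 0, 0.0009, 0], [0, 0, 0, 0, 0, 0.0009, 0]]}' | python3 -m jog | ok
python3 - <<'E'
from h import *
w=manip.camera("wrist")[200:480,120:560];s=cv2.resize(manip.camera("scene")[205:275,270:380],None,fx=4,fy=4,interpolation=cv2.INTER_CUBIC)
cv2.imwrite("pics/c4.png",np.vstack([w,s]))
E
```

```text
0.0264 -0.1 -0.6 -0.3
0.0257 0.2 0.6 0
0.025 0.2 -0.1 -0.2
0.0243 0.9 -0.3 1.1
```

View pics/c4.png

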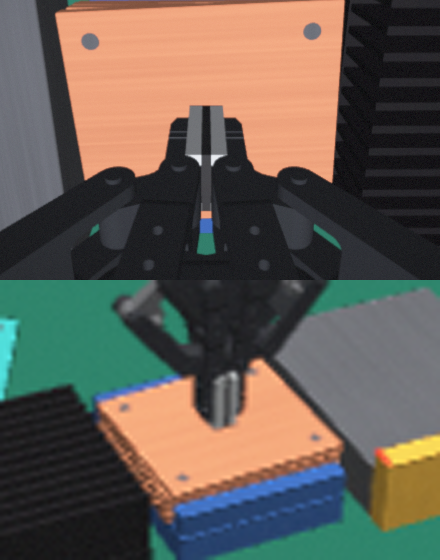

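The tips are at scene (325.5,241.3) and still a few mm up, because their near corner should end up near row 244. I'll continue the guarded descent.

Scaled: 0.0005 m is 0.0006.

```bash
ok(){ tr -d '[],' | awk '/posi/{z=$4}/ft_f/{f=$4+0; print z,$2,$3,f; exit !(f<2.2&&f>-2.2)}'; }
echo '{"motion":[[0, 0, 0, 0, 0, 0.0006, 0], [0, 0, 0, 0, 0, 0.0006, 0]]}' | python3 -m jog | ok && echo '{"motion":[[0, 0, 0, 0, 0, 0.0006, 0], [0, 0, 0, 0, 0, 0.0006, 0]]}' | python3 -m jog | ok && echo '{"motion":[[0, 0, 0, 0, 0, 0.0006, 0], [0, 0, 0, 0, 0, 0.0006, 0]]}' | python3 -m jog | ok && echo '{"motion":[[0, 0, 0, 0, 0, 0.0006, 0], [0, 0, 0, 0, 0, 0.0006, 0]]}' | python3 -m jog | ok && echo '{"motion":[[0, 0, 0, 0, 0, 0.0006, 0], [0, 0, 0, 0, 0, 0.0006, 0]]}' | python3 -m jog | ok && echo '{"motion":[[0, 0, 0, 0, 0, 0.0006, 0], [0, 0, 0, 0, 0, 0.0006, 0]]}' | python3 -m jog | ok && echo '{"motion":[[0, 0, 0, 0, 0, 0.0006, 0], [0, 0, 0, 0, 0, 0.0006, 0]]}' | python3 -m jog | ok && echo '{"motion":[[0, 0, 0, 0, 0, 0.0006, 0], [0, 0, 0, 0, 0, 0.0006, 0]]}' | python3 -m jog | ok && echo '{"motion":[[0, 0, 0, 0, 0, 0.0006, 0], [0, 0, 0, 0, 0, 0.0006, 0]]}' | python3 -m jog | ok && echo '{"motion":[[0, 0, 0, 0, 0, 0.0006, 0], [0, 0, 0, 0, 0, 0.0006, 0]]}' | python3 -m jog | ok && echo '{"motion":[[0, 0, 0, 0, 0, 0.0006, 0], [0, 0, 0, 0, 0, 0.0006, 0]]}' | python3 -m jog | ok && echo '{"motion":[[0, 0, 0, 0, 0, 0.0006, 0], [0, 0, 0, 0, 0, 0.0006, 0]]}' | python3 -m jog | ok; python3 -c "
from h import *;o=manip.get_obs();print(o['clock'],o['ft_force'],o['torque'],o['position'])"
```

```text
0.0239 0.7 0.3 -0.2
0.0235 -0.1 0.3 0.6
0.0234 -1.2 0.1 6.2
14.775 [-1.15271529  0.13076711  6.20480925] [-0.03969598  0.40682199  0.04204754] [0.56179979 0.01592141 0.02344864]
```

Scaled: 0.0003 m is 0.0004.

```bash
echo '{"motion":[[0, 0, 0, 0, 0, 0.0004, 0], [0, 0, 0, 0, 0, 0.0004, 0]]}' | python3 -m jog; echo '{"motion":[[0, 0, 0, 0, -0.0038, 0, 0], [0, 0, 0, 0, -0.0075, 0, 0], [0, 0, 0, 0, -0.0075, 0, 0]]}' | python3 -m jog
```

```text
clock: 15.02
position: [0.562, 0.016, 0.0234]
ee_rot: [0.998, -0.071, 0.001, 0.0]
ft_force: [-2.3, 0.2, 9.5]
grip_width: 0.0
grasp_force: 4.2
clock: 15.4
position: [0.5633, 0.0218, 0.0235]
ee_rot: [0.998, -0.071, 0.001, 0.0]
ft_force: [0.1, -0.6, 6.2]
grip_width: 0.0
grasp_force: 3.1
```

Scaled: 0.0003 m is 0.0004.

```bash
echo '{"motion":[[0, 0, 0, 0, 0, 0.0004, 0], [0, 0, 0, 0, 0, 0.0004, 0]]}' | python3 -m jog; echo '{"motion":[[0, 0, 0, 0, -0.0038, 0, 0], [0, 0, 0, 0, -0.0075, 0, 0], [0, 0, 0, 0, -0.0113, 0, 0], [0, 0, 0, 0, -0.015, 0, 0]]}' | python3 -m jog; python3 - <<'E'
from h import *
im,c,W=cam("top");cv2.imwrite("pics/t5.png",im)
im,c,W=cam("wrist");cv2.imwrite("pics/w5.png",im)
E
```

```text
clock: 15.65
position: [0.5633, 0.0218, 0.0234]
ee_rot: [0.998, -0.071, 0.001, 0.0]
ft_force: [-0.9, -0.4, 9.1]
grip_width: -0.001
grasp_force: 4.8
clock: 16.15
position: [0.5652, 0.0331, 0.0234]
ee_rot: [0.997, -0.071, 0.001, 0.0]
ft_force: [0.8, -2.7, 8.6]
grip_width: -0.004
grasp_force: 4.4
```

View pics/w5.png

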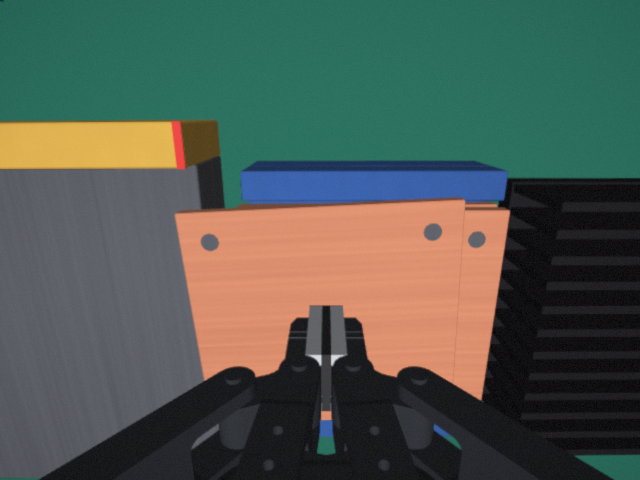

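The wrist view shows the top plate carried along, with its dots at (210,242) and (433,232). Plate 2 is exposed on the right and has stayed put, so I'll carry on.

Scaled: -0.012 m is -0.015, -0.008 m is -0.01.

```bash
ok(){ tr -d '[],' | awk '/clock/{t=$2}/posi/{x=$2;y=$3;z=$4}/ft_f/{f=$4+0; print t,x,y,z,"F",$2,$3,f; exit !(f<12.5&&f>7)}'; }
echo '{"motion":[[0, 0, 0, 0, -0.005, 0.0001, 0], [0, 0, 0, 0, -0.01, 0.0001, 0], [0, 0, 0, 0, -0.015, 0.0001, 0]]}' | python3 -m jog | ok && echo '{"motion":[[0, 0, 0, 0, -0.005, 0, 0], [0, 0, 0, 0, -0.01, 0, 0], [0, 0, 0, 0, -0.015, 0, 0]]}' | python3 -m jog | ok && echo '{"motion":[[0, 0, 0, 0, -0.005, 0, 0], [0, 0, 0, 0, -0.01, 0, 0], [0, 0, 0, 0, -0.015, 0, 0]]}' | python3 -m jog | ok
```

```text
16.62 0.567 0.045 0.0234 F 0.1 -3.3 9.3
17.0 0.5687 0.057 0.0234 F -0.8 -2.8 10.4
17.38 0.5704 0.0688 0.0234 F 0.2 -1.7 8.5
```

Scaled: -0.006 m is -0.0075, -0.003 m is -0.0038.

```bash
ok(){ tr -d '[],' | awk '/clock/{t=$2}/posi/{x=$2;y=$3;z=$4}/ft_f/{f=$4+0; print t,x,y,z,"F",$2,$3,f; exit !(f<12.5&&f>7)}'; }
echo '{"motion":[[0, 0, 0, 0, -0.0038, 0.0001, 0], [0, 0, 0, 0, -0.0075, 0.0001, 0]]}' | python3 -m jog | ok && echo '{"motion":[[0, 0, 0, 0, -0.0038, 0.0001, 0], [0, 0, 0, 0, -0.0075, 0.0001, 0]]}' | python3 -m jog | ok && echo '{"motion":[[0, 0, 0, 0, -0.0038, 0.0001, 0], [0, 0, 0, 0, -0.0075, 0.0001, 0]]}' | python3 -m jog | ok && echo '{"motion":[[0, 0, 0, 0, -0.0038, 0.0001, 0], [0, 0, 0, 0, -0.0075, 0.0001, 0]]}' | python3 -m jog | ok
```

```text
17.62 0.5712 0.0749 0.0233 F -0.2 -1.6 8.8
17.88 0.572 0.0809 0.0231 F 0.2 -2.2 8.2
18.12 0.5728 0.0868 0.023 F 0.1 -1.8 8.2
18.38 0.5737 0.0928 0.0229 F 0.6 -2.1 8.4
```

Scaled: -0.006 m is -0.0075, -0.003 m is -0.0038.

```bash
ok(){ tr -d '[],' | awk '/clock/{t=$2}/posi/{x=$2;y=$3;z=$4}/ft_f/{f=$4+0; print t,x,y,z,"F",$2,$3,f; exit !(f<12.5&&f>6.8)}'; }
echo '{"motion":[[0, 0, 0, 0, -0.0038, 0.0001, 0], [0, 0, 0, 0, -0.0075, 0.0003, 0]]}' | python3 -m jog | ok && echo '{"motion":[[0, 0, 0, 0, -0.0038, 0.0001, 0], [0, 0, 0, 0, -0.0075, 0.0001, 0]]}' | python3 -m jog | ok && echo '{"motion":[[0, 0, 0, 0, -0.0038, 0.0001, 0], [0, 0, 0, 0, -0.0075, 0.0001, 0]]}' | python3 -m jog | ok && echo '{"motion":[[0, 0, 0, 0, -0.0038, 0.0001, 0], [0, 0, 0, 0, -0.0075, 0.0001, 0]]}' | python3 -m jog | ok
```

```text
18.62 0.5746 0.0987 0.0228 F -0.3 -2.6 9.5
18.88 0.5755 0.1046 0.0227 F 0.1 -2.7 9.2
19.12 0.5763 0.1106 0.0226 F 0.7 -2.7 9
19.38 0.5772 0.1165 0.0226 F 0.4 -2.5 9.5
```

```bash
ok(){ tr -d '[],' | awk '/clock/{t=$2}/posi/{x=$2;y=$3;z=$4}/ft_f/{f=$4+0; print t,x,y,z,"F",$2,$3,f; exit !(f<12.5&&f>6.8)}'; }
echo '{"motion":[[0, 0, 0, 0, -0.0025, 0.0001, 0], [0, 0, 0, 0, -0.005, 0.0001, 0]]}' | python3 -m jog | ok && echo '{"motion":[[0, 0, 0, 0, -0.0025, 0.0001, 0], [0, 0, 0, 0, -0.005, 0.0001, 0]]}' | python3 -m jog | ok && echo '{"motion":[[0, 0, 0, 0, -0.0025, 0.0001, 0], [0, 0, 0, 0, -0.005, 0.0001, 0]]}' | python3 -m jog | ok && echo '{"motion":[[0, 0, 0, 0, -0.0025, 0, 0], [0, 0, 0, 0, -0.005, 0, 0]]}' | python3 -m jog | ok&& echo '{"motion":[[0, 0, 0, 0, -0.0025, 0, 0], [0, 0, 0, 0, -0.005, 0, 0]]}' | python3 -m jog | ok
```

```text
19.62 0.5778 0.1205 0.0225 F -0.5 -2.6 10.4
19.88 0.5784 0.1244 0.0225 F -1.2 -2.4 9.8
20.12 0.5782 0.1286 0.0216 F -0.7 -2.3 7.7
20.38 0.5787 0.1324 0.0216 F -0.2 -2.3 6.7
```

Scaled: 0.0002 m is 0.0003.

```bash
ok(){ tr -d '[],' | awk '/clock/{t=$2}/posi/{x=$2;y=$3;z=$4}/ft_f/{f=$4+0; print t,x,y,z,"F",$2,$3,f; exit !(f<12.5&&f>6.8)}'; }
echo '{"motion":[[0, 0, 0, 0, 0, 0.0003, 0], [0, 0, 0, 0, 0, 0.0003, 0]]}' | python3 -m jog | ok && echo '{"motion":[[0, 0, 0, 0, -0.0038, 0, 0], [0, 0, 0, 0, -0.0075, 0, 0]]}' | python3 -m jog | ok && echo '{"motion":[[0, 0, 0, 0, -0.0038, 0, 0], [0, 0, 0, 0, -0.0075, 0, 0], [0, 0, 0, 0, -0.01, 0, 0]]}' | python3 -m jog | ok; python3 - <<'E'
from h import *
for n in("top","wrist"):
    im,c,W=cam(n);cv2.imwrite(f"pics/{n}6.png",im)
E
```

```text
20.62 0.5788 0.1328 0.0216 F -1.6 -2.3 8.6
20.88 0.5798 0.1383 0.0216 F 0.6 -2.2 7.5
21.25 0.5809 0.1463 0.0216 F -1.0 -1.6 7.1
```

View pics/wrist6.png

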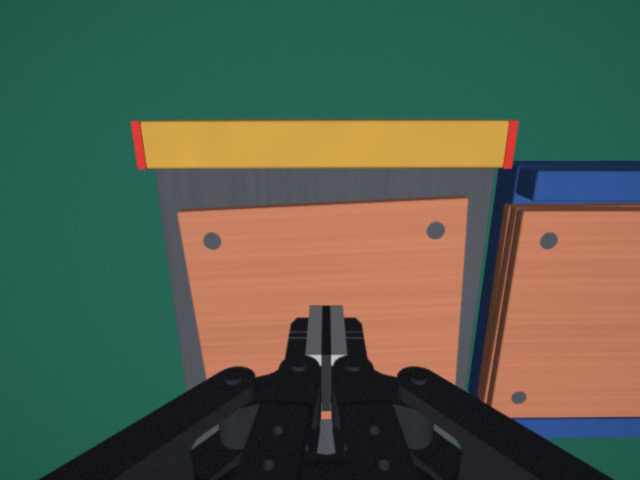

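The wrist view has the plate centred between the red marks: its far edge runs from 179 to 467 px, and the marks are at 142 and 508. It is still skewed, with a gap of about 17 mm on the left and 11.5 mm on the right, and the pile is undisturbed. Next I push +x, then finish from the lagging left side.

The rows are not in the units I measure in: shifts go in shares of 80 cm and turns go in shares of 2 pi rad. I convert before sending: 0.0003 m is 0.0004.

```bash
ok(){ tr -d '[],' | awk '/clock/{t=$2}/posi/{x=$2;y=$3;z=$4}/ft_f/{f=$4+0; print t,x,y,z,"F",$2,$3,f; exit !(f<12.5&&f>6.8)}'; }
echo '{"motion":[[0, 0, 0, 0, 0, 0.0004, 0], [0, 0, 0, 0, 0, 0.0004, 0]]}' | python3 -m jog | ok && echo '{"motion":[[0, 0, 0, 0.0025, 0, 0, 0], [0, 0, 0, 0.005, 0, 0, 0], [0, 0, 0, 0.0075, 0, 0, 0]]}' | python3 -m jog | ok && echo '{"motion":[[0, 0, 0, 0.0025, 0, 0.0001, 0], [0, 0, 0, 0.005, 0, 0.0001, 0]]}' | python3 -m jog | ok; python3 -c "
from h import *;cv2.imwrite('pics/w7.png',manip.camera('wrist'))
im=cv2.imread('pics/w7.png');m=find(im,*CU,(320,250))
for x in(200,250,300,350,400,450):
  q=m[m[:,0]==x][:,1].min();print(x,q,[''.join(str(v)) for v in im[q-8:q+2:3,x].tolist()])"
```

```text
21.6 0.5809 0.1467 0.0216 F -1.1 -1.9 11
21.98 0.5864 0.1466 0.0216 F -2.6 0.7 10.8
22.22 0.5905 0.1461 0.0216 F -3.5 0.6 11
200 209 ['[91, 84, 84]', '[91, 84, 82]', '[89, 84, 85]', '[57, 75, 117]']
250 207 ['[94, 86, 85]', '[94, 87, 86]', '[79, 80, 89]', '[69, 90, 142]']
300 195 ['[73, 163, 209]', '[75, 164, 211]', '[69, 153, 197]', '[90, 85, 88]']
350 202 ['[64, 126, 159]', '[94, 87, 85]', '[84, 80, 86]', '[62, 81, 127]']
400 200 ['[73, 162, 209]', '[83, 100, 114]', '[75, 77, 91]', '[76, 99, 155]']
450 197 ['[72, 161, 206]', '[76, 165, 210]', '[74, 93, 108]', '[56, 71, 112]']
```

Scaled: -0.028 m is -0.035, -0.005 m is -0.0063.

```bash
ok(){ tr -d '[],' | awk '/clock/{t=$2}/posi/{x=$2;y=$3;z=$4}/ft_f/{f=$4+0; print t,x,y,z,"F",$2,$3,f; exit !(f<8&&f>-2)}'; }
echo '{"motion":[[0, 0, 0, 0, 0, -0.0063, 0], [0, 0, 0, 0, 0, -0.0063, 0], [0, 0, 0, 0, -0.0188, -0.0063, 0], [0, 0, 0, 0, -0.035, -0.0063, 0], [0, 0, 0, 0, -0.035, -0.0038, 0], [0, 0, 0, 0, -0.035, -0.0019, 0], [0, 0, 0, 0, -0.035, -0.0019, 0]]}' | python3 -m jog | ok && echo '{"motion":[[0, 0, 0, 0, 0, 0.0006, 0], [0, 0, 0, 0, 0, 0.0006, 0]]}' | python3 -m jog | ok && echo '{"motion":[[0, 0, 0, 0, 0, 0.0005, 0], [0, 0, 0, 0, 0, 0.0005, 0]]}' | python3 -m jog | ok && echo '{"motion":[[0, 0, 0, 0, 0, 0.0004, 0], [0, 0, 0, 0, 0, 0.0004, 0]]}' | python3 -m jog | ok && echo '{"motion":[[0, 0, 0, 0, 0, 0.0003, 0], [0, 0, 0, 0, 0, 0.0003, 0]]}' | python3 -m jog | ok
```

```text
23.15 0.5939 0.1724 0.0217 F -0.9 -0.1 -0.5
23.4 0.5941 0.1724 0.0216 F -1.0 -1.8 4.2
23.65 0.5944 0.1726 0.0216 F -1.2 -1.4 7.1
23.9 0.5945 0.1727 0.0216 F -1.8 -1.7 9
```

Scaled: 0.003 m is 0.0038, 0.0015 m is 0.0019.

```bash
ok(){ tr -d '[],' | awk '/clock/{t=$2}/posi/{x=$2;y=$3;z=$4}/ft_f/{f=$4+0; print t,x,y,z,"F",$2,$3,f; exit !(f<13&&f>6.5)}'; }
echo '{"motion":[[0, 0, 0, 0.0019, 0, 0.0001, 0], [0, 0, 0, 0.0038, 0, 0.0001, 0]]}' | python3 -m jog | ok && echo '{"motion":[[0, 0, 0, 0.0019, 0, 0.0001, 0], [0, 0, 0, 0.0038, 0, 0.0001, 0]]}' | python3 -m jog | ok ; python3 -c "
from h import *;cv2.imwrite('pics/w8.png',manip.camera('wrist'))
im=cv2.imread('pics/w8.png');m=find(im,*CU,(400,280))
y=find(im,*YE,(300,150))
for x in(280,320,360,400,450,500):
  q=m[m[:,0]==x][:,1].min();print(x,q,y[y[:,0]==x][:,1].max())"
```

```text
24.15 0.5974 0.1729 0.0216 F -2.7 0.5 9.5
24.4 0.6004 0.1727 0.0216 F -2.8 0.6 10.3Traceback (most recent call last):
  File "<string>", line 4, in <module>
    y=find(im,*YE,(300,150))
  File "h.py", line 28, in find
    n,l=cv2.connectedComponents(m);i=l[near[1],near[0]];assert i>0
                                                               ^^^
AssertionError
```

```bash
ok(){ tr -d '[],' | awk '/clock/{t=$2}/posi/{x=$2;y=$3;z=$4}/ft_f/{f=$4+0; print t,x,y,z,"F",$2,$3,f; exit !(f<13&&f>6.5)}'; }
cat > g.py <<'E'
from h import *
import sys
im=manip.camera('wrist');cv2.imwrite(f'pics/{sys.argv[1]}.png',im)
h=cv2.cvtColor(im,cv2.COLOR_BGR2HSV)
cu=(h[...,0]<=16)&(h[...,1]>80)&(h[...,2]>60);ye=(h[...,0]>=18)&(h[...,0]<=32)&(h[...,1]>120)
for x in range(180,520,30):
    col=ye[:300,x].nonzero()[0]; k=cu[150:300,x].nonzero()[0]
    print(x,'fence foot',col.max() if len(col) else None,'plate edge',150+k.min() if len(k) else None)
E
python3 g.py w9
```

```text
180 fence foot None plate edge None
210 fence foot None plate edge None
240 fence foot 211 plate edge None
270 fence foot 211 plate edge 212
300 fence foot 211 plate edge 212
330 fence foot 211 plate edge 212
360 fence foot 211 plate edge 212
390 fence foot 211 plate edge 212
420 fence foot 211 plate edge 212
450 fence foot 211 plate edge 212
480 fence foot 211 plate edge 212
510 fence foot 211 plate edge 212
```

View pics/w9.png

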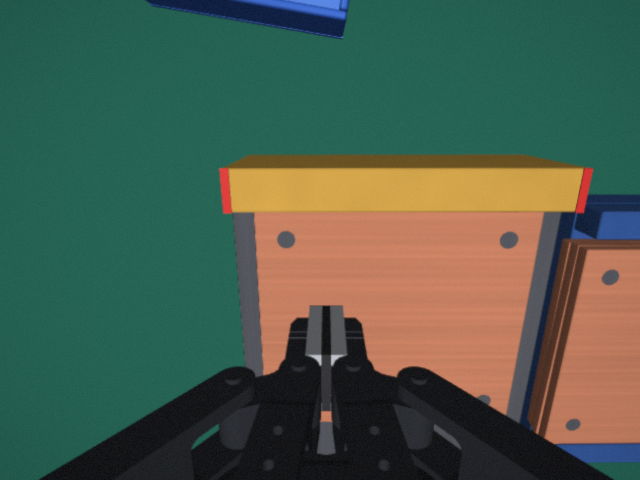

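The plate now sits straight along the fence foot: its edge is at row 212 and the foot at row 211 over the full width. It spans 254–544 px between marks at 232 and 578. One small confirming push, then straight up.

Scaled: 0.002 m is 0.0025, 0.001 m is 0.0013.

```bash
echo '{"motion":[[0, 0, 0, 0.0013, 0, 0, 0], [0, 0, 0, 0.0025, 0, 0, 0], [0, 0, 0, 0.0025, 0, 0, 0]]}' | python3 -m jog; echo '{"motion":[[0, 0, 0, 0, 0, -0.0025, 0], [0, 0, 0, 0, 0, -0.0125, 0], [0, 0, 0, 0, 0, -0.0625, 0], [0, 0, 0, 0, 0, -0.125, 0], [0, 0, 0, 0, 0, -0.1875, 0], [0, 0, 0, -0.0375, 0, -0.2125, 0], [0, 0, 0, -0.0375, 0, -0.2125, 0], [0, 0, 0, -0.0375, 0, -0.2125, 0]]}' | python3 -m jog; python3 g.py w10; python3 - <<'E'
from h import *
im,c,W=cam("wrist")
for r in manip.outline_of("wrist","top_plate"):print(r["confidence"],r["bbox"])
E
```

```text
clock: 24.88
position: [0.6021, 0.1726, 0.0216]
ee_rot: [0.998, -0.07, 0.0, -0.0]
ft_force: [-2.7, 0.3, 10.0]
grip_width: -0.001
grasp_force: 5.2
clock: 25.88
position: [0.5723, 0.1753, 0.1901]
ee_rot: [0.997, -0.071, -0.0, 0.0]
ft_force: [-0.1, -0.3, -0.0]
grip_width: 0.001
grasp_force: 0.0
180 fence foot None plate edge None
210 fence foot None plate edge None
240 fence foot None plate edge None
270 fence foot None plate edge None
300 fence foot 121 plate edge 150
330 fence foot 121 plate edge 150
360 fence foot 120 plate edge 150
390 fence foot 121 plate edge 150
420 fence foot 121 plate edge 150
450 fence foot None plate edge 154
480 fence foot None plate edge 150
510 fence foot None plate edge 150
0.9 [518.5, 308.5, 638.8, 422.4]
0.63 [289.4, 122.1, 431.7, 247.3]
```

View pics/w10.png

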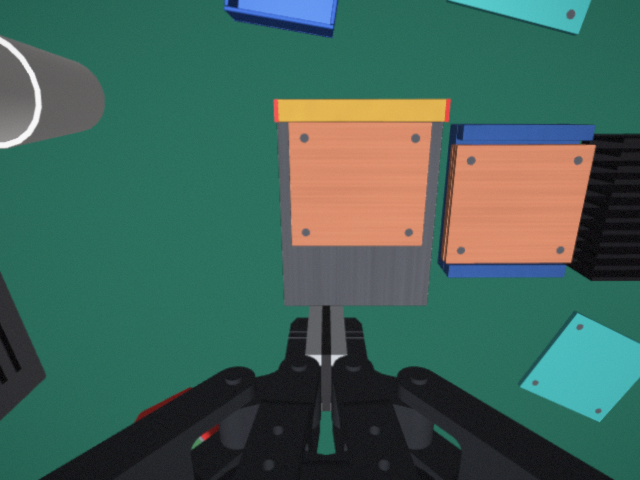

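The wrist view shows the plate seated flush at the fence foot (row 121), spanning 289–433 px on a bed of 278–442 px. The pile is still in its magazine and the gripper is clear, so I'm handing in.

```bash
python3 -c "
from workcell import manip
print(manip.hand_in())"
```

```text
the job is handed in; nothing more can be done
None
```

The job is handed in: the top copper plate was slid, without lifting, onto the jig and sits flush against the yellow fence, centred between the red marks to within about 2 mm; the highest press force I read was 11 N, in about 26 s, and the rest of the pile looked undisturbed in the final wrist picture.

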